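# Clamp the cassette holder with the trigger clamp

### The job

Two trigger clamps stand on the lab bench; one has the aluminium cassette holder lying loose between its jaws, the other is empty. Squeeze and let go the blue trigger of the clamp with the cassette holder, again and again, until its sliding jaw has pushed the holder home against the fixed jaw and grips it firmly with the blue pad pressed well in; then let go of the trigger. Leave the empty clamp's trigger alone.

Things in the scene. Friction and masses are not known exactly. Their poses are not given: they have to be found in the camera images.
- grip (a point): Hand grip of the clamp that holds the part; x level from grip to fixed jaw, z up. Point: 140 mm above the bench, mid-way between rear face of the black fixed handle (18 thick, 34 wide, top at 158; x -17 mm) and the front face of the trigger's blue roll (46 wide) when squeezed (x +17; at rest +31). Only the trigger moves, to -x. Width along x: 48 mm at rest, 34 squeezed.
- trigger (a joint): Blue trigger of that clamp, rad: 0 at rest, 0.31 fully squeezed (10 to 20 N at its roll, 30 N of grip is ample); sprung back when let go. Each full squeeze moves the sliding jaw on by about 6 mm (the first by 3 to 10), and it stays; it starts 14 to 26 mm short of gripping. Once the pad is pressed right in, the trigger stops part-way; more squeezing does no harm.
- pad (a joint): Sprung blue pad (52 x 50 mm, 8 thick) on that clamp's sliding jaw, m: 0 free, 0.008 pressed right in (0.9 N per mm). It goes in only when the jaw pushes on the holder; merely shoving the loose holder along presses it in by 3 mm or so.
- cassette_mid (a point): Centre of the cassette holder: loose aluminium block 60 (along the clamp) x 56 x 50 mm with three black rollers on top, 0.2 to 0.4 kg, on the clamp's 12 mm base plate between the jaws; z up. Home against the fixed jaw, it is 212 mm along the grip's x from the grip point and 103 mm lower; it starts 5 to 10 mm short of that.
- spare_trigger (a joint): Trigger lever of the other, empty clamp of the same make, about 190 mm nearer or farther from the robot, rad: 0 at rest. To be left alone. On both clamps the grey cheeks under the hand grip reach 99 mm above the bench, the jaws 78 mm.

How it is judged:
On the way, in this order (a step that is already met when the one before it is completed fails the run):
1. the trigger is squeezed home while the jaw is still short of gripping (value of joint trigger above 0.22 rad and value of joint pad below 0.004 m), for 0.02 s.
2. the trigger is let go (value of joint trigger below 0.08 rad), for 0.05 s.
3. the pad is pressed in by a later squeeze (value of joint pad above 0.004 m), for 0.1 s.
At the end, for the whole second after the job is handed in: The cassette holder stands upright (within 7 degrees) on the base plate, home against the fixed jaw (within 4 mm), the sliding jaw's pad stays pressed in by more than 4 mm, and the trigger is let go (below 0.1 rad) (value of joint pad above 0.004 m and x of cassette_mid in the frame of grip above 0.208 m and z of cassette_mid in the frame of grip below -0.095 m and angle between cassette_mid's own z axis and vertical below 0.12 rad and value of joint trigger below 0.1 rad); the robot touches nothing.
It fails at once if the empty clamp's trigger is squeezed (value of joint spare_trigger above 0.1 rad).
It also fails if it takes over 51 s, if anything falls off the work surface, if the arm or the gripper's body presses on something with over 40 N, if the wrist force passes 120 N, or if a joint passes its speed limit or range.

### The arm

A 6-joint arm with a two-finger parallel gripper is mounted at the origin on the work surface. World frame = base frame: x ahead of the robot, y to its left, z up, the work surface at z = 0. Lengths are in m, angles in rad, forces in N, time in s.
With the tool pointing down it reaches from about 0.375 to 0.925 m from the base axis. Payload 5.7 kg.
Tool frame: the origin (TCP) lies at the very end of the fingers, on their centre line; the grasp point (between the pads) lies 19 mm behind it; z points along the fingers, y is the direction in which the jaws open and shut (so a half turn about z gives the same grasp; the last joint's range is limited). The gripper opens to 85 mm and grips with 20 to 120 N. Pads are 22 mm wide; open, the fingers measure 114 mm over their backs; the gripper's body (76 mm by 85 mm) begins 54 mm behind the grasp point. The pads swing forward as they close: fully open they stand 13 mm farther back than shut.
Start: joints at [1.179, 0.359, 1.51, -0, 1.272, -0.115], TCP at [0.164, 0.577, 0.231] pointing down, gripper open.
Joint ranges: [-2.97, 2.97], [-1.01, 2.36], [0.21, 2.38], [-0.96, 4.11], [0.2, 2.71], [-2.98, 2.98]. Speed limits (rad/s): [2.39, 2.39, 3.14, 3.14, 3.14, 3.14].

### API

Orientations are given as a unit quaternion [w, x, y, z].
In Python, from bench import * gives the robot as it stands. Calls block until the motion is done:
- move_to(position, orientation): joint-space move of the TCP to a pose.
- move_straight(position, orientation=None, max_speed=0.15, contact_N=None): straight line of the TCP; orientation=None keeps the orientation; max_speed is the mean speed in m/s. With contact_N (N) it stops when the force on the tool has changed by that much, and returns True; else False.
- movej(angles): joint-space move.
- grip(opening, force=None): opening from 0.0 (shut) to 1.0 (fully open); force is the grip in N (None keeps the last); returns when the fingers have stopped.
- sleep(seconds).
- inverse_kinematics(position, orientation): joint angles nearest the present ones, or None.
- sense(): the state.
- get_image(name): name is "scene" or "side" or "wrist"; returns (picture, depth): 384x512x3 uint8, red, green, blue; 384x512 float32, m along the optical axis (not along the pixel's ray), 0 where there is no reading.
- get_calibration(name): a dict with "fx", "fy", "cx", "cy" (pixels), "k1" (the pictures are not rectified: a ray, as slopes to the right and down, at radius r is drawn at 1 + k1 r^2 times it, then the intrinsics apply), "world_to_cam" (4x4, takes a point from world to camera coordinates). Camera axes: x right, y down, z forward; pixel columns grow to the right and rows downward; lengths in m; the calibration is good to about 2 mm. A picture is of the moment at which its call begins: read the wrist's pose just before it. get_calibration takes no time and is no camera call; for the wrist camera it gives the pose at the moment of the call.
A pose or a line that the arm cannot do raises IKError and nothing moves.
- hand_in(): hands the job in, once; it reports no verdict.
The state is a dict: "time_s": time; "q": joint angles; "joint_vel": joint speeds; "joint_efforts": joint torques, N m; "tool_pos": TCP position; "tool_rot": TCP orientation; "ft_force": force on the tool from outside, world axes, zero at the start; "ft_torque": the same for the moment, N m; "grip_width": opening from 0.0 (shut) to 1.0 (fully open).
Only numpy, scipy, OpenCV 4.12 (cv2) and the standard library are available. Lean on these libraries where they do the work, as an engineer would, in place of code of your own. Each camera call takes 0.05 s, during which the arm holds its last target.

## Working session

There is one attempt and no reset: what is moved stays moved. The work goes in short steps, each a Python script; the robot and the scene stay as the last script left them, time stands still between calls to the robot, and variables do not carry over. Pictures are saved under pics/ and viewed, and the job is handed in when it is done.

```bash
mkdir -p pics; ls; python3 - <<'E'
from bench import *
import cv2, numpy as np
for n in ("scene","side","wrist"):
    c=get_calibration(n)
    im,d=get_image(n)
    cv2.imwrite(f"pics/{n}0.png",cv2.cvtColor(im,cv2.COLOR_RGB2BGR)); np.savez(f"pics/{n}0.npz",im=im,d=d,W=c["world_to_cam"],K=[c[k] for k in("fx","fy","cx","cy","k1")])
    print(n,(d>0).mean(),c)
s=sense();print(s["time_s"],s["tool_pos"],s["tool_rot"])
E
```

```text
pics
scene 0.9959564208984375 {'fx': 353.2263671382513, 'fy': 353.2263671382513, 'cx': 252.3274634610281, 'cy': 190.4413220845864, 'k1': 0.011346843649757455, 'world_to_cam': array([[-3.72387596e-01,  9.28076702e-01,  1.05546026e-03,
         2.13576887e-01],
       [ 6.25097410e-01,  2.51658471e-01, -7.38864833e-01,
        -2.79186094e-01],
       [-6.85988853e-01, -2.74484333e-01, -6.73852836e-01,
         1.10943190e+00],
       [ 0.00000000e+00,  0.00000000e+00,  0.00000000e+00,
         1.00000000e+00]])}
side 0.9959055582682291 {'fx': 417.91328511253624, 'fy': 417.91328511253624, 'cx': 256.8169799590332, 'cy': 191.66354959822016, 'k1': -0.14628530651052088, 'world_to_cam': array([[ 0.97192328, -0.23504905,  0.01082023, -0.55078583],
       [-0.16807375, -0.72569424, -0.66717246,  0.15480538],
       [ 0.16467043,  0.64662185, -0.7448247 ,  0.63921307],
       [ 0.        ,  0.        ,  0.        ,  1.        ]])}
wrist 0.9961802164713541 {'fx': 303.8886028129699, 'fy': 303.8886028129699, 'cx': 259.7489378937885, 'cy': 190.45596947386443, 'k1': -0.0235406037340291, 'world_to_cam': array([[ 0.27337093,  0.96190695, -0.00183144, -0.59889422],
       [ 0.9161411 , -0.25978317,  0.30528379, -0.03921809],
       [ 0.29317882, -0.08513357, -0.95225966,  0.37997832],
       [ 0.        ,  0.        ,  0.        ,  1.        ]])}
0.15 [0.16376826 0.57664391 0.23062518] [-1.87067725e-04  1.37961731e-01  9.90437278e-01 -7.23543330e-04]
```

View pics/scene0.png

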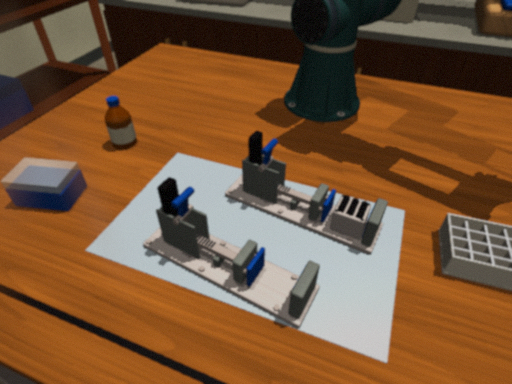

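View pics/side0.png

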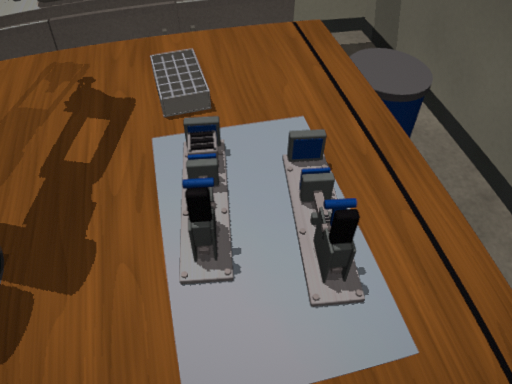

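View pics/wrist0.png

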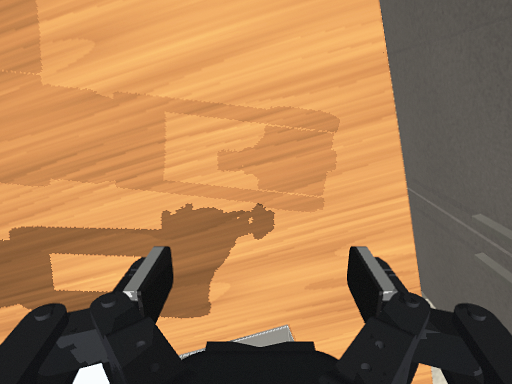

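The clamp with the holder is the one nearer the robot: its handle is at scene (255,148) and side (199,205), with the blue roll at scene (268,152) and side (198,183). The spare is at scene (170,195). Next I'll locate it from depth.

```bash
cat > h.py <<'E'
import numpy as np, cv2
def cloud(d,W,K):
    fx,fy,cx,cy,k1=K
    v,u=np.mgrid[0:d.shape[0],0:d.shape[1]]
    A=np.array([[fx,0,cx],[0,fy,cy],[0,0,1.]])
    a=(u-cx)/fx;b=(v-cy)/fy;x,y=a.copy(),b.copy()
    for _ in range(8):
        s=1+k1*(x*x+y*y);x=a/s;y=b/s
    P=np.stack([x*d,y*d,d],-1)
    W=np.array(W);return (P-W[:3,3])@W[:3,:3]
E
python3 - <<'E'
from h import *
for n in("scene","side"):
    f=np.load(f"pics/{n}0.npz");P=cloud(f["d"],f["W"],f["K"]);im=f["im"].astype(int)
    hsv=cv2.cvtColor(f["im"],cv2.COLOR_RGB2HSV)
    z=P[...,2];ok=f["d"]>0
    reg=ok&(P[...,0]>.2)&(P[...,0]<1)&(abs(P[...,1])<.5)
    blue=(hsv[...,0]>105)&(hsv[...,0]<130)&(hsv[...,1]>150)&reg&(z>.02)
    for name,m in(("blue",blue),("black>.11",reg&(z>.11)&~blue&(im.max(-1)<60)),("jaws",reg&(z>.071)&(z<.085)&~blue)):
        k,l,st,c=cv2.connectedComponentsWithStats(m.astype(np.uint8))
        for i in range(1,k):
            if st[i,4]<15: continue
            p=P[l==i];r=cv2.minAreaRect((p[:,:2]*1000).astype(np.float32))
            print(n,name,c[i].round(),st[i,4],"mean",p.mean(0).round(3),"z",np.percentile(p[:,2],[2,98]).round(3),"rect",np.round(r[0]),np.round(r[1]),round(r[2]))
E
```

```text
scene blue [112. 101.] 80 mean [ 0.419 -0.426  0.125] z [0.116 0.129] rect [ 416. -429.] [24. 23.] 43
scene blue [268. 150.] 149 mean [ 0.481 -0.005  0.134] z [0.105 0.146] rect [475. -13.] [30. 42.] 83
scene blue [ 51. 198.] 307 mean [ 0.676 -0.409  0.035] z [0.021 0.047] rect [ 678. -413.] [23. 71.] 34
scene blue [181. 201.] 310 mean [ 0.668 -0.09   0.131] z [0.096 0.145] rect [664. -97.] [32. 43.] 83
scene blue [327. 204.] 157 mean [0.504 0.13  0.056] z [0.028 0.069] rect [495. 126.] [16. 48.] 83
scene blue [255. 266.] 327 mean [0.69  0.051 0.054] z [0.029 0.069] rect [684.  46.] [17. 51.] 82
scene black>.11 [114. 105.] 20 mean [ 0.422 -0.423  0.116] z [0.111 0.122] rect [ 422. -423.] [ 7. 24.] 45
scene black>.11 [255. 145.] 289 mean [ 0.478 -0.033  0.138] z [0.112 0.157] rect [472. -34.] [16. 31.] 82
scene black>.11 [167. 192.] 381 mean [ 0.666 -0.116  0.141] z [0.112 0.157] rect [ 661. -118.] [15. 30.] 83
scene jaws [118. 120.] 167 mean [ 0.43  -0.416  0.079] z [0.072 0.085] rect [ 424. -421.] [37. 65.] 45
scene jaws [260. 174.] 196 mean [ 0.491 -0.017  0.078] z [0.071 0.085] re
[... 1506 characters left out ...]
] 85
side black>.11 [344. 224.] 706 mean [ 0.656 -0.128  0.141] z [0.112 0.158] rect [ 657. -116.] [32. 36.] 4
side jaws [201. 121.] 294 mean [0.507 0.216 0.076] z [0.072 0.078] rect [507. 218.] [21. 71.] 82
side jaws [307. 134.] 314 mean [0.694 0.132 0.076] z [0.072 0.079] rect [696. 133.] [22. 70.] 79
side jaws [201. 161.] 137 mean [0.491 0.107 0.072] z [0.071 0.073] rect [491. 107.] [17. 51.] 81
side jaws [317. 176.] 133 mean [0.679 0.026 0.072] z [0.071 0.073] rect [681.  26.] [17. 54.] 82
side jaws [333. 249.] 225 mean [ 0.65  -0.124  0.078] z [0.071 0.085] rect [ 645. -108.] [34. 90.] 17
side jaws [202. 236.] 146 mean [ 0.468 -0.057  0.078] z [0.071 0.085] rect [468. -52.] [18. 37.] 82
```

```bash
cat >> h.py <<'E'
from scipy.spatial.transform import Rotation as R
ang=np.deg2rad(82.2); ax=np.array([np.cos(ang),np.sin(ang),0]); G=np.array([.4722,-.029,.140])
def quat(sgn=1):
    y=sgn*ax; z=np.array([0,0,-1.]); x=np.cross(y,z)
    q=R.from_matrix(np.stack([x,y,z],1)).as_quat(); return [q[3],q[0],q[1],q[2]]
E
python3 - <<'E'
from bench import *
from h import *
for s in (1,-1):
    print(s,[inverse_kinematics(list(G+[0,0,dz]),quat(s)) for dz in(.11,-.023)])
js={s:inverse_kinematics(list(G+[0,0,.11]),quat(s)) for s in(1,-1)}
q0=np.array(sense()["q"])
s=min((k for k in js if js[k] is not None),key=lambda k:np.abs(np.array(js[k])-q0).max())
print("use",s)
move_to(list(G+[0,0,.11]),quat(s))
c=get_calibration("wrist");im,d=get_image("wrist")
cv2.imwrite("pics/wrist1.png",cv2.cvtColor(im,cv2.COLOR_RGB2BGR))
P=cloud(d,c["world_to_cam"],[c[k] for k in("fx","fy","cx","cy","k1")])
st=sense();print(st["time_s"],st["tool_pos"],st["grip_width"])
hsv=cv2.cvtColor(im,cv2.COLOR_RGB2HSV)
near=(np.linalg.norm(P[...,:2]-G[:2],axis=-1)<.07)&(P[...,2]>.105)&(P[...,2]<.165)
blue=(hsv[...,0]>105)&(hsv[...,0]<130)&(hsv[...,1]>150)&near
lat=np.array([-ax[1],ax[0],0])
for n,m in(("blue",blue),("black",near&~blue&(im.max(-1)<70))):
    p=P[m]-G; print(n,m.sum(),"along",np.percentile(p@ax,[1,50,99]).round(4),"lat",np.percentile(p@lat,[1,50,99]).round(4),"z",np.percentile(p[:,2],[1,99]).round(3))
E
```

```text
1 [array([-2.07495788e-01,  1.55702270e-01,  1.74738667e+00, -4.44089210e-16,
        1.23850371e+00, -1.64215643e+00]), array([-2.07495788e-01,  3.26224447e-01,  1.90891436e+00, -4.44089210e-16,
        9.06453845e-01, -1.64215643e+00])]
-1 [array([-2.07495788e-01,  1.55702270e-01,  1.74738667e+00, -4.44089210e-16,
        1.23850371e+00,  1.49943622e+00]), array([-2.07495788e-01,  3.26224447e-01,  1.90891436e+00, -4.44089210e-16,
        9.06453845e-01,  1.49943622e+00])]
use 1
2.6167 [ 0.47230858 -0.02835521  0.24998218] 1.0004260369143387
blue 894 along [0.0135 0.022  0.0295] lat [-0.0184  0.0057  0.0257] z [-0.033  0.007]
black 1029 along [-0.0171 -0.0082 -0.    ] lat [-0.0119  0.009   0.02  ] z [-0.032  0.019]
```

View pics/wrist1.png

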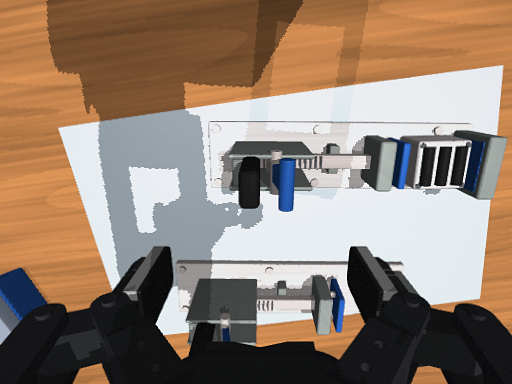

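The wrist view shows the handle at (249,182), the roll at (287,185) and the holder at (440,162). Position along the clamp agrees with my estimate, so I only shift 4 mm sideways. Then I descend and do the first squeeze.

```bash
cat >> h.py <<'E'
lat=np.array([-ax[1],ax[0],0]); G=G+.004*lat
E
cat > m.py <<'E'
from bench import *
from h import *
def snap(tag):
    out={}
    for n in("scene","side"):
        c=get_calibration(n);im,d=get_image(n)
        cv2.imwrite(f"pics/{n}_{tag}.png",cv2.cvtColor(im,cv2.COLOR_RGB2BGR))
        out[n]=(im,cloud(d,c["world_to_cam"],[c[k] for k in("fx","fy","cx","cy","k1")]))
    return out
def report(o):
    for n,(im,P) in o.items():
        p=P-G; a=p@ax; l=p@lat
        hsv=cv2.cvtColor(im,cv2.COLOR_RGB2HSV)
        blue=(hsv[...,0]>105)&(hsv[...,0]<130)&(hsv[...,1]>150)
        b=blue&(abs(l)<.03)&(a>.1)&(a<.205)&(P[...,2]>.03)&(P[...,2]<.072)
        top=(abs(l)<.03)&(a>.08)&(a<.19)&(P[...,2]>.0705)&(P[...,2]<.074)&~blue
        hold=(abs(l)<.025)&(a>.15)&(a<.27)&(P[...,2]>.056)&(P[...,2]<.0705)&~blue
        f=lambda m:np.percentile(a[m],[2,50,98]).round(4) if m.sum()>5 else None
        print(n,"pad",b.sum(),f(b),"slidejaw top",f(top),"holder",f(hold))
def st(s):
    x=sense();print(s,"t",round(x["time_s"],2),"w",round(x["grip_width"],3),"F",np.round(x["ft_force"],1),"pos",np.round(x["tool_pos"],4));return x
E
python3 - <<'E'
from m import *
report(snap("a"))
print(move_straight(list(G+[0,0,-.022]),quat(1),max_speed=.08,contact_N=12)); st("down")
grip(0.3,30); st("sq")
sleep(.15); st("sq")
o=snap("b"); report(o)
grip(0.8,30); sleep(.15); st("open"); report(snap("c"))
E
```

```text
scene pad 150 [0.1563 0.1627 0.1648] slidejaw top [0.1326 0.1402 0.1473] holder [0.1644 0.2084 0.2372]
side pad 121 [0.1532 0.156  0.1621] slidejaw top [0.1282 0.1364 0.1447] holder [0.1554 0.1984 0.2261]
False
down t 4.52 w 1.001 F [-0.   0.1  0.1] pos [ 0.4686 -0.0285  0.1184]
sq t 5.09 w 0.395 F [-5.3 -2.8 20.7] pos [ 0.4689 -0.0291  0.1199]
sq t 5.24 w 0.392 F [-4.9 -2.8 20.1] pos [ 0.4689 -0.0291  0.1199]
scene pad 144 [0.1651 0.1703 0.1724] slidejaw top [0.1406 0.148  0.1547] holder [0.1549 0.2058 0.2417]
side pad 39 [0.1618 0.1642 0.1685] slidejaw top [0.1364 0.1453 0.1527] holder [0.154  0.1693 0.1823]
open t 5.92 w 0.799 F [ 0.   0.2 -0.1] pos [ 0.4681 -0.0284  0.1178]
scene pad 144 [0.1648 0.1703 0.1725] slidejaw top [0.1399 0.1475 0.1556] holder [0.1545 0.2057 0.2372]
side pad 39 [0.1618 0.1635 0.1686] slidejaw top [0.1364 0.1457 0.1541] holder [0.1541 0.1663 0.1823]
```

View pics/side_b.png

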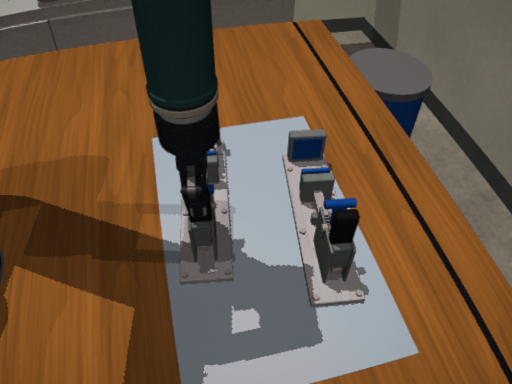

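View pics/scene_c.png

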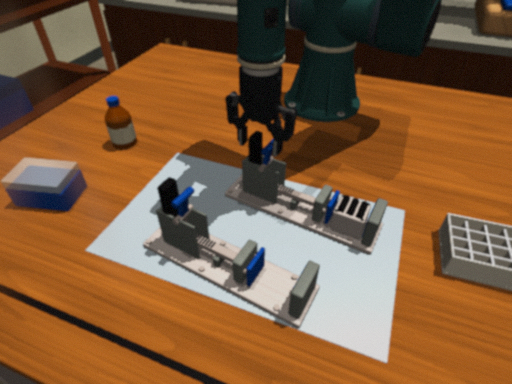

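The first squeeze closed fully (33 mm) and the jaw advanced about 8 mm. Now I'll repeat, watching for the trigger to stop part-way.

```bash
python3 - <<'E'
from m import *
for i in range(7):
    grip(0.3,30); sleep(.25); w=st("sq%d"%i)["grip_width"]
    grip(0.8,30); sleep(.2); st("open"); report({k:v for k,v in snap("s%d"%i).items() if k=="scene"})
    if w*.085>.0365: break
E
```

```text
sq0 t 6.72 w 0.395 F [-5.4 -2.8 17.9] pos [ 0.4687 -0.0291  0.1195]
open t 7.36 w 0.799 F [-0.9  0.2  0.4] pos [ 0.4682 -0.0284  0.1179]
scene pad 100 [0.1698 0.1739 0.177 ] slidejaw top [0.1462 0.1532 0.1609] holder [0.1556 0.2049 0.2379]
sq1 t 8.17 w 0.391 F [-6.3 -3.1 18.2] pos [ 0.4687 -0.0291  0.1196]
open t 8.8 w 0.802 F [-0.1 -0.3  0.6] pos [ 0.4682 -0.0284  0.1179]
scene pad 93 [0.1737 0.1792 0.1826] slidejaw top [0.1521 0.1589 0.1664] holder [0.1535 0.2059 0.2417]
sq2 t 9.62 w 0.388 F [-6.2 -3.2 17.5] pos [ 0.4687 -0.0291  0.1196]
open t 10.26 w 0.8 F [-0.2  0.1  0.3] pos [ 0.4682 -0.0284  0.1179]
scene pad 109 [0.174  0.1787 0.1824] slidejaw top [0.1574 0.1652 0.1726] holder [0.1606 0.2082 0.2408]
sq3 t 11.23 w 0.427 F [-2.6  4.6 16. ] pos [ 0.4689 -0.0274  0.1194]
open t 11.84 w 0.797 F [ 0.2  0.1 -0.4] pos [ 0.4682 -0.0285  0.1179]
scene pad 106 [0.1753 0.1786 0.1823] slidejaw top [0.158  0.1652 0.1729] holder [0.1618 0.2088 0.2418]
sq4 t 12.77 w 0.433 F [-2.3  6.  16.2] pos [ 0.4689 -0.0273  0.1194]
open t 13.38 w 0.8 F [0.1 0.1 0.3] pos [ 0.4682 -0.0285  0.1179]
scene pad 102 [0.1753 0.1788 0.1824] slidejaw top [0.1581 0.1659 0.1726] holder [0.1587 0.2081 0.2408]
```

The last two squeezes stopped part-way (36.6 mm against 33 mm) and the jaw no longer advances. I'll withdraw and check.

```bash
python3 - <<'E'
from m import *
grip(1.0); move_straight(list(G+[0,0,.11]),quat(1),max_speed=.1)
move_to([.40,-.30,.35],quat(1)); sleep(.3)
o=snap("end"); report(o); st("end")
for n,(im,P) in o.items():
    hsv=cv2.cvtColor(im,cv2.COLOR_RGB2HSV);a=(P-G)@ax;l=(P-G)@lat
    b=(hsv[...,0]>105)&(hsv[...,0]<130)&(hsv[...,1]>150)&(abs(l)<.03)&(abs(a)<.06)&(P[...,2]>.13)&(P[...,2]<.16)
    print(n,"roll along",np.percentile(a[b],[2,50,98]).round(4))
    z=P[...,2];h=(abs(l)<.025)&(a>.185)&(a<.238)&(z>.05)&(z<.071); print("holder top z",np.percentile(z[h],[5,50,95]).round(4))
    x0={"scene":(200,110),"side":(130,90)}[n]
    cv2.imwrite(f"pics/crop_{n}.png",cv2.cvtColor(cv2.resize(im[x0[1]:x0[1]+150,x0[0]:x0[0]+200],None,fx=3,fy=3,interpolation=cv2.INTER_CUBIC),cv2.COLOR_RGB2BGR))
E
```

```text
scene pad 105 [0.1751 0.1788 0.1825] slidejaw top [0.1583 0.1661 0.1729] holder [0.1589 0.2088 0.2405]
side pad 73 [0.1733 0.1783 0.1884] slidejaw top [0.1546 0.1622 0.1696] holder [0.1533 0.2034 0.2396]
end t 16.8 w 1.0 F [-0.  -0.3 -0.5] pos [ 0.4002 -0.2995  0.3499]
scene roll along [0.0015 0.0273 0.0317]
holder top z [0.0603 0.0651 0.0676]
side roll along [-0.0015  0.0181  0.0242]
holder top z [0.0608 0.0656 0.0688]
```

View pics/crop_scene.png

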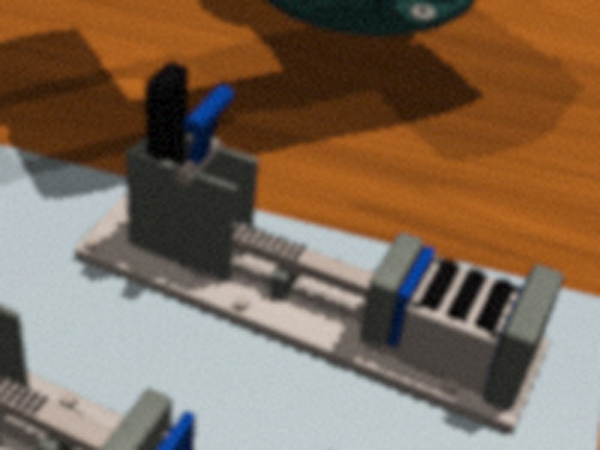

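View pics/crop_side.png

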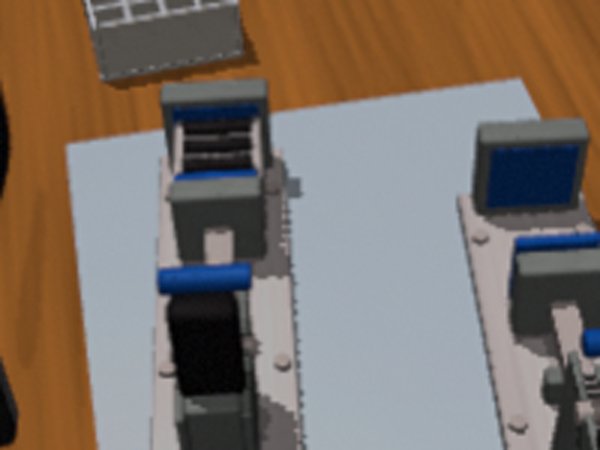

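The holder stands level and closed up against the fixed jaw (crop at about (470,320)). The sliding jaw's pad is pressed nearly flush (415,290), and the trigger is back at rest (scene camera: roll front +31 mm). The spare clamp has not been touched.

```bash
python3 -c "
from bench import *
hand_in()"
```

```text
the job is handed in; nothing more can be done
```

I squeezed and let go the trigger of the clamp holding the cassette holder (the one nearer the robot) six times at 30 N. I then backed the arm clear and handed the job in at about 17 s; no verdict was given.

- **Squeezes:** The first four closed fully, to 33 mm. The last two stopped part-way at about 36.6 mm, and the sliding jaw no longer moved on.
- **Pad and holder:** By the scene camera, the sliding jaw travelled about 25 mm. The pad is pressed in about 8 mm, and its face is at 182.5 mm along the grip's x, where it should be with the holder home. The holder looked upright and tight against the fixed jaw.
- **Trigger:** The roll front is back at about +31 mm by the scene camera, which is its rest position. The side camera read +24 mm. I put that down to its view from behind hiding the roll's front face, and didn't check it separately.
- **Other disagreement:** The side camera also put the jaw about 3 mm farther back than the scene camera did. It showed the same kind of offset (3–4 mm) before I moved anything.
- **Spare clamp:** I never went near its trigger, and the robot was touching nothing at the end.

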